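# Back the batten feeder off one notch

## Task

The batten in the bench feeder has been wound one notch too far. With a fingertip, push the ball on the pawl's lever over to the left until the pawl is lifted out of the ratchet wheel and stays tipped back, then push the hand wheel backward by one notch (its top goes to the left), and push the pawl's lever back so that the pawl drops fully home into the next notch. Do not turn the wheel further back than that one notch or forward past a notch, and do not touch the batten or disturb the loose things round the feeder.

Things in the scene. Friction and masses are not known exactly. Their poses are not given: they have to be found in the camera images.
- feeder: Batten feeder fixed to the bench: steel base 140 x 220 x 8 mm, wooden bed, two upright steel cheeks up to 140 mm high. Origin on the bench top below the ratchet wheel. Its x axis points away from its front (the hand wheel side), y to the left seen from the front, z up. Only the pawl's lever and the hand wheel stand higher than 170 mm; the shaft is 115 mm up
- spoke_hub (a point): Middle of the hand wheel on the shaft's front end, 50 mm in front of the ratchet wheel: four bare spokes 10 mm thick, 90 degrees apart, each ending in an 18 mm black ball whose centre is 85 mm from the shaft. Feeder position x -50, y 0, z 115 mm; the shaft lies along x
- ratchet (a point): Middle of the steel ratchet wheel (8 saw teeth, 100 mm across the tips, 12 mm thick) on the same shaft, at feeder x 0, y 0, z 115 mm. Behind it a 44 mm rubber roller on the shaft presses on the batten
- wheel (a joint): Angle of the shaft with ratchet and hand wheel, rad; grows when turned backward (top to the left, +y of the feeder). One notch is 0.785. It stays where it is left; 2 N at a ball moves it. Start -0.28 to -0.02; with the pawl home a tooth stops it at 0.00. The pawl drops fully home in the next notch anywhere from 0.45 to 0.78; a little past that it lands on a tooth tip
- pawl (a joint): Angle of the pawl, rad: 0 = home in a notch (start), 0.9 = tipped fully back to the left, nose clear of the wheel. Past centre (about 0.5) its own weight tips it open to 0.9, where it stays; short of that it falls home to 0. Under 1 N at its ball moves it. The nose clears the tooth tips above 0.25
- pawl_pin (a point): Pin the pawl turns on, along x, at feeder x 0, y 84, z 130 mm. The nose reaches 70 mm from it to the right, onto the top of the ratchet wheel; the lever stands up from it
- pawl_ball (a point): Centre of the 20 mm black ball on the pawl's upright lever (9 mm rod), 75 mm from the pin, at feeder x 0. It leans 20 degrees to the right (-y) with the pawl home, 32 degrees to the left when tipped back: 65 mm of travel along y, 193 to 205 mm up. To its right, ratchet wheel and nose reach up to 170 mm
- top_ball (a point): Centre of the ball of the hand wheel's uppermost spoke, the one to push, 85 mm from the shaft and 50 mm in front of the pawl. Straight up at wheel = 0.23; at the start it leans 15 to 30 degrees to the right of upright
- tape_measure: Loose yellow tape measure, 68 x 76 x 37 mm, on the bench in front of the feeder; origin at the centre of its underside. Leave alone
- hexkeys: Loose red folding hex key block, 28 x 95 x 23 mm, on the bench in front of the feeder; origin at the centre of its underside. Leave alone
- wood_block_a: Loose wooden block, 45 x 90 x 45 mm, on the bench to the right of the feeder; origin at the centre of its underside. Leave alone
- batten: Wooden batten 34 x 250 x 12 mm lying along y on the bed under the roller, top at 93 mm, 61 mm behind the pawl; it moves 17 mm to the right for one notch backward. Origin at the centre of its underside. Do not touch it

How it is judged:
On the way, in this order (a step that is already met when the one before it is completed fails the run):
1. the pawl is lifted out of the wheel and tipped back, before the wheel is turned (value of joint pawl above 0.6 rad and value of joint wheel below 0.15 rad), for 0.2 s.
2. with the pawl still tipped back the wheel is pushed back by one notch (value of joint pawl above 0.5 rad and value of joint wheel between 0.4 and 0.95 rad), for 0.2 s.
At the end, for the whole second after the job is handed in: the wheel stands still between 0.38 and 0.86 rad, one notch back from the start, and the pawl is home in that notch (pawl below 0.06 rad) (value of joint wheel between 0.38 and 0.86 rad and value of joint pawl below 0.06 rad and velocity of joint wheel between -0.1 and 0.1 rad/s); the robot touches nothing.
It fails at once if the wheel is turned more than one notch back (value of joint wheel above 1.15 rad).
It fails at once if the wheel is turned forward past a notch (value of joint wheel below -0.7 rad).
It fails at once if the batten is pushed by the robot (contact force between any of the arm, the fingers and batten above 1 N).
It fails at once if the tape measure, the hex keys or the wooden block is moved by more than 20 mm (distance of any of tape_measure, hexkeys, wood_block_a from where it was at the start of the episode above 0.02 m).
It also fails if it takes over 61 s, if anything falls off the work surface, if the arm or the gripper's body presses on something with over 40 N, if the wrist force passes 120 N, or if a joint passes its speed limit or range.

## Robot

A 6-joint arm with a two-finger parallel gripper is mounted at the origin on a cart in front of the work surface, level with it; the furniture and walls round the work are solid. World frame = base frame: x ahead of the robot, y to its left, z up, the work surface at z = 0. Lengths are in m, angles in rad, forces in N, time in s.
With the tool pointing down it reaches from about 0.4 to 0.825 m from the base axis. Payload 7 kg.
Tool frame: the origin (TCP) lies midway between the tips of the shut fingers; the grasp point (between the pads) lies arm.hold_point_z behind it (arm.hold_point_z is the distance from the TCP to the grasp point, in m); z points along the fingers, y is the line along which they close (so a half turn about z gives the same grasp; the last joint's range is limited). The gripper opens to 88 mm and grips with 3 to 60 N. Pads are 19 mm wide; open, the fingers measure 130 mm over their backs; the gripper's body (78 mm by 193 mm) begins 47 mm behind the grasp point.
Start: joints at [-0.88, 0.359, 0.012, 0, -1.224, -0.288], TCP at [0.265, -0.621, 0.227] pointing down, gripper open.
Joint ranges: [-3.07, 3.07], [-1.43, 2.12], [-1.02, 1.25], [-3.03, 1.67], [-3.05, -0], [-3.03, 3.03]. Speed limits (rad/s): [2.39, 2.39, 3.01, 3.14, 3.14, 3.14].

## Interface

Orientations are given as [roll, pitch, yaw] about the fixed x, y, z axes, in that order (R = Rz(yaw) Ry(pitch) Rx(roll)).
In Python, from station import arm gives the robot as it stands.
- The arm moves only by the shell command python3 -m crank 'ROWS' [OPENING] [FORCE]. ROWS is JSON, a list that holds one entry, the list of rows, each a list of 4 numbers: the shift along the tool's x, y, z in units of 25 mm (1.0 is 25 mm), then the turn about the tool's z in units of 5 degrees (1.0 is 5 degrees). A call has 1 to 12 rows; each row is the pose to reach, as a shift and turn from the pose commanded when the call began, along the tool's axes at that moment; what a row does not reach only later rows make up. A row lasts 1/8 s, in which the tool goes at most 62.5 mm and 10.7 degrees, less where a joint would pass 70% of its speed; a pose out of reach is approached as far as the arm can. A call with a gripper value outside its range is refused whole. OPENING is the closure, from 0 (fully open) to 1 (shut), set as the call begins (- or left out, the last holds). The fingers move at their own pace and stop on an object; FORCE is the grip in N (left out, the last holds). Time passes only in rows, so rows that repeat a pose let the fingers close. It gives the time, the measured TCP pose, the force, the opening and the grip force at its end, in the units of the state.
- arm.get_state(): the state, without advancing time (a new reading comes with each control period).
- arm.grab_frame(name): name is "side" or "top" or "wrist"; returns (picture, depth): 384x512x3 uint8, red, green, blue; 384x512 float32, m along the optical axis (not along the pixel's ray), 0 where there is no reading.
- arm.get_calibration(name): a dict with "mtx" (3x3 intrinsics, pixels), "R" (3x3) and "t" (3): a world point X has camera coordinates R X + t; the wrist camera has in their place "mount" (4x4, takes a point from camera to tool coordinates, whose origin is the TCP and whose axes are the flange's). Camera axes: x right, y down, z forward; pixel columns grow to the right and rows downward; lengths in m; the calibration is good to about 2 mm. A picture is of the moment at which its call begins: read the wrist's pose just before it. get_calibration takes no time and is no camera call.
- arm.job_done(): hands the job in; it is judged then, once.
Trained networks look in the newest picture that a camera, given by its name, has taken for a name from the list of things; names that differ only in an ending like _2 or _b are one class to them, and where a whole thing is asked for, a point or a joint stands for the part that bears it (a point fixed in the world has none). Each returns a list of dicts, best first, with "score" (0 to 1); they miss things now and then, are a little off and sometimes report something else, mostly with a low value. They report only what shows in the picture. A call takes as long as a camera call.
- arm.recognise(thing, camera): "extent" ([left, top, width, height] in pixels, round what is visible of it).
- arm.trace(thing, camera): "mask" (384x512 bool, what is visible of it) and "extent" ([left, top, width, height] in pixels, round what is visible of it).
The state is a dict: "t": time; "q": joint angles; "qd": joint speeds; "joint_efforts": joint torques, N m; "eef_pos": TCP position; "ee_rot": TCP orientation; "force": force on the tool from outside, world axes, zero at the start; "moment": the same for the moment, N m; "width": finger opening in m; "gripper_force": force on a finger pad.
Only numpy, scipy, OpenCV 4.12 (cv2) and the standard library are available. Lean on these libraries where they do the work, as an engineer would, in place of code of your own. Each camera call takes 0.05 s, during which the arm holds its last target. There are 200 camera calls.

## Working session

There is one attempt and no reset: what is moved stays moved. The work goes in short steps, Python scripts to look and compute and a shell command to move; the robot and the scene stay as the last step left them, time stands still between calls to the robot, and variables do not carry over. Pictures are saved under pics/ and viewed, at most 10 in all, crops included, and the job is handed in when it is done.

```bash
ls; mkdir -p pics; cat > h.py <<'E'
import numpy as np,cv2
from station import arm
from scipy.spatial.transform import Rotation as Ro
def unproj(cam,u,v,d,st=None):
    c=arm.get_calibration(cam);K=np.array(c["mtx"])
    p=np.linalg.inv(K)@np.stack([u*d,v*d,d]).reshape(3,-1)
    if "mount" in c:
        M=np.array(c["mount"]);p=M[:3,:3]@p+M[:3,3:]
        R=Ro.from_euler('xyz',st["ee_rot"]).as_matrix();return (R@p).T+np.array(st["eef_pos"])
    return (np.array(c["R"]).T@(p-np.array(c["t"]).reshape(3,1))).T
def proj(cam,X):
    c=arm.get_calibration(cam);K=np.array(c["mtx"]);p=K@(np.array(c["R"])@np.array(X).T+np.array(c["t"]).reshape(3,1));return (p[:2]/p[2]).T
def maskpts(cam,m,d):
    v,u=np.nonzero(m&(d>0));return unproj(cam,u.astype(float),v.astype(float),d[v,u])
E
python3 - <<'E'
from h import *
np.set_printoptions(precision=3,suppress=True)
s=arm.get_state();print(s["t"],s["eef_pos"],s["ee_rot"],s["width"])
ims=[]
for c in("side","top"):
    im,d=arm.grab_frame(c);np.save(c+"_d.npy",d);np.save(c+"_i.npy",im)
    b=im[:,:,::-1].copy()
    for t in("feeder","pawl_ball","top_ball","spoke_hub","ratchet","tape_measure","hexkeys","wood_block_a","batten"):
        r=arm.trace(t,c)
        for x in r[:1]:
            P=maskpts(c,x["mask"],d)
            print(c,t,round(x["score"],2),x["extent"],np.median(P,0) if len(P) else None, P.min(0) if len(P) else'',P.max(0) if len(P) else '')
    cv2.imwrite(f"pics/{c}0.png",b)
E
```

```text
pics
0.0 [ 0.264 -0.621  0.226] [ 3.14  -0.    -2.739] 0.08791652834321599
side feeder 0.73 [215.0, 139.7, 82.2, 121.2] [ 0.524 -0.4    0.086] [ 0.421 -0.508 -0.004] [0.71  0.025 0.212]
side pawl_ball 0.62 [246.8, 140.7, 9.4, 29.3] [ 0.556 -0.307  0.159] [ 0.523 -0.353 -0.   ] [ 0.661 -0.072  0.212]
side top_ball 0.75 [213.4, 146.7, 75.3, 68.6] [ 0.511 -0.373  0.128] [ 0.422 -0.427 -0.001] [ 0.599 -0.136  0.204]
side spoke_hub 0.81 [213.7, 137.2, 81.0, 119.1] [ 0.523 -0.402  0.087] [ 0.421 -0.505 -0.001] [0.701 0.025 0.212]
side ratchet 0.75 [215.0, 138.3, 81.2, 121.9] [ 0.523 -0.404  0.088] [ 0.423 -0.506 -0.001] [ 0.7   -0.069  0.212]
side tape_measure 0.63 [246.5, 138.8, 12.3, 30.5] [ 0.556 -0.307  0.16 ] [ 0.529 -0.342  0.001] [ 0.661 -0.072  0.212]
side hexkeys 0.76 [196.6, 192.1, 24.7, 26.5] [ 0.436 -0.282  0.021] [ 0.403 -0.335 -0.001] [ 0.479 -0.237  0.038]
side wood_block_a 0.58 [245.0, 268.7, 34.8, 51.1] [ 0.445 -0.6    0.045] [ 0.424 -0.634 -0.001] [ 0.491 -0.506  0.049]
side batten 0.64 [250.9, 166.1, 38.3, 68.0] [ 0.532 -0.434  0.094] [ 0.476 -0.495  0.08 ] [ 0.656 -0.28
[... 222 characters left out ...]
0.279  0.1  ]
top top_ball 0.74 [162.2, 161.2, 83.3, 86.8] [ 0.522 -0.369  0.133] [ 0.423 -0.427 -0.003] [ 0.606 -0.235  0.204]
top spoke_hub 0.74 [162.2, 137.4, 119.0, 108.6] [ 0.539 -0.37   0.092] [ 0.423 -0.503 -0.004] [ 0.669 -0.249  0.213]
top ratchet 0.64 [163.5, 139.5, 114.9, 105.6] [ 0.539 -0.371  0.092] [ 0.425 -0.503 -0.004] [ 0.669 -0.254  0.213]
top tape_measure 0.75 [187.5, 245.6, 41.2, 39.7] [ 0.373 -0.347  0.036] [ 0.245 -0.384 -0.906] [ 0.414 -0.218  0.044]
top hexkeys 0.7 [161.0, 214.2, 28.9, 36.4] [ 0.453 -0.267  0.022] [ 0.409 -0.301  0.012] [ 0.493 -0.233  0.028]
top batten 0.9 [185.8, 140.8, 87.8, 75.9] [ 0.58  -0.369  0.093] [ 0.482 -0.49   0.078] [ 0.657 -0.285  0.125]
```

```bash
python3 - <<'E'
from h import *
np.set_printoptions(precision=3,suppress=True)
T=[]
for c,(u0,v0) in(("side",(170,110)),("top",(140,120))):
    im=np.load(c+"_i.npy")[v0:v0+150,u0:u0+150,::-1]
    T.append(cv2.resize(im,(400,400),interpolation=cv2.INTER_CUBIC))
cv2.imwrite("pics/crop0.png",np.hstack(T))
# batten axis from top
for c in("side","top"):
    im=np.load(c+"_i.npy");d=np.load(c+"_d.npy");v,u=np.mgrid[:384,:512]
    P=unproj(c,u.ravel().astype(float),v.ravel().astype(float),d.ravel());I=im.reshape(-1,3).max(1)
    ok=(d.ravel()>0)
    hi=ok&(P[:,2]>.172)&(P[:,2]<.23)&(P[:,0]>.4)&(P[:,0]<.68)&(P[:,1]<-.2)&(P[:,1]>-.52)
    n,l,st,ce=cv2.connectedComponentsWithStats(hi.reshape(384,512).astype(np.uint8))
    for i in range(1,n):
        k=(l.ravel()==i);print(c,ce[i],k.sum(),P[k].mean(0),P[k].min(0),P[k].max(0),I[k].mean())
    b=ok&(abs(P[:,2]-.093)<.005)&(P[:,0]>.45)&(P[:,0]<.68)&(P[:,1]<-.25)&(P[:,1]>-.52)
    print(c,b.sum(),cv2.minAreaRect((P[b][:,:2]).astype(np.float32)))
E
```

```text
side [253.776 143.776] 76 [ 0.553 -0.31   0.198] [ 0.545 -0.319  0.172] [ 0.562 -0.299  0.212] 75.22368421052632
side [220.708 163.985] 65 [ 0.456 -0.352  0.192] [ 0.447 -0.359  0.172] [ 0.466 -0.343  0.204] 74.73846153846154
side 812 ((0.5663107633590698, -0.38788294792175293), (0.21629121899604797, 0.17668680846691132), 13.378228187561035)
top [186.468 177.646] 79 [ 0.554 -0.308  0.207] [ 0.546 -0.316  0.199] [ 0.564 -0.298  0.213] 33.0126582278481
top [205.887 227.056] 71 [ 0.458 -0.348  0.196] [ 0.45  -0.356  0.173] [ 0.466 -0.336  0.204] 61.33802816901409
top 1410 ((0.5646181106567383, -0.3807942867279053), (0.239999458193779, 0.142418771982193), 27.725202560424805)
```

View pics/crop0.png

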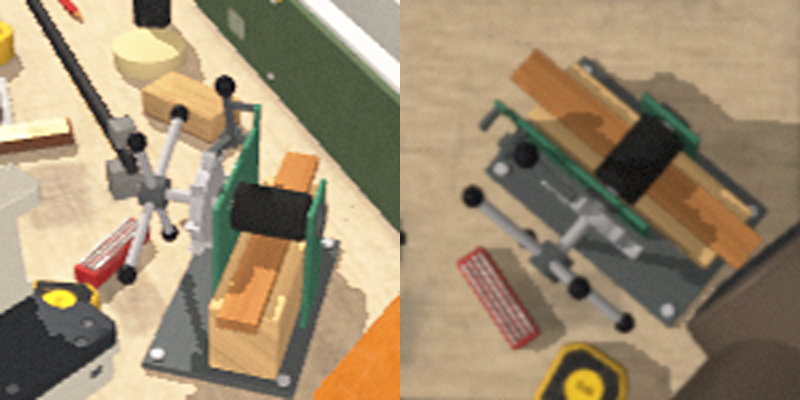

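The left crop (side camera) shows the pawl ball at about (225,87) and the uppermost spoke ball at about (180,114). In the right crop (top camera) they are at about (525,153) and (578,290). Next I'll fix the feeder yaw from these, check it against the batten, and compute the first moves.

```bash
cat >> h.py <<'E'
PB=np.array([.5545,-.308]);TB=np.array([.457,-.350])   # measured ball centres
L=np.linalg.norm(PB-TB);dy=np.sqrt(L**2-.05**2);YAW=np.arctan2(*(PB-TB)[::-1])-np.arctan2(dy,.05)
RF=np.array([[np.cos(YAW),-np.sin(YAW)],[np.sin(YAW),np.cos(YAW)]])
O=PB-RF@[0,.0583]
def units(x,y,z,p=None):
    s=arm.get_state();R=Ro.from_euler('xyz',s["ee_rot"]).as_matrix()
    w=np.r_[O+RF@[x,y],z]
    return R.T@(w-np.array(s["eef_pos"]))/.025
def wheel_pawl():
    s=arm.get_state();f=RF.T@(np.array(s["eef_pos"][:2])-O);return f,s["eef_pos"][2]
E
python3 - <<'E'
from h import *
np.set_printoptions(precision=3,suppress=True)
print("yaw",np.degrees(YAW),"O",O,"topball y",.0583-dy,"ang",np.degrees(np.arcsin((.0583-dy)/.085)))
im,d=arm.grab_frame("top");r=arm.trace("batten","top")[0];P=maskpts("top",r["mask"],d);P=P[abs(P[:,2]-.093)<.006][:,:2]
print("batten rect",cv2.minAreaRect(P.astype(np.float32)));F=(P-O)@RF;print("batten feeder x pct",np.percentile(F[:,0],[2,50,98]),np.percentile(F[:,1],[1,99]))
b=P-P.mean(0);w,V=np.linalg.eigh(b.T@b);print("batten dir",np.degrees(np.arctan2(V[1,1],V[0,1])))
s=arm.get_state();print("turn deg tool z",-( (np.degrees(YAW)-90-np.degrees(s["ee_rot"][2])+180)%360-180), arm.hold_point_z)
print(units(0,.02,.25))
E
```

```text
yaw -38.59712636582329 O [ 0.518 -0.354] topball y -0.03534961291964849 ang -24.57460784043101
batten rect ((0.5689001679420471, -0.3866501748561859), (0.24836847186088562, 0.03433642163872719), 51.04017639160156)
batten feeder x pct [0.044 0.06  0.076] [-0.116  0.127]
batten dir 51.07690317932331
turn deg tool z -28.3272029311168 0.0188
[-14.227   6.244  -0.937]
```

```bash
python3 -m crank '[[[-1,0,-1,-1],[-3,1,-1,-2.5],[-5,2,-1,-4],[-7,3,-1,-5.7],[-9,4,-1,-5.7],[-11,5,-1,-5.7],[-13,5.8,-1,-5.7],[-14.2,6.25,-1,-5.7],[-14.2,6.25,-1,-5.7],[-14.2,6.25,-1,-5.7]]]' 1 20; python3 - <<'E'
from h import *
np.set_printoptions(precision=3,suppress=True)
print(wheel_pawl(),units(0,.024,.188),arm.get_state()["ee_rot"])
im,d=arm.grab_frame("side");cv2.imwrite("pics/s1.png",cv2.resize(im[60:260,150:350,::-1],(600,600),interpolation=cv2.INTER_CUBIC))
E
```

```text
t: 2.35
eef_pos: [0.5297, -0.3381, 0.2515]
ee_rot: [3.141, -0.0, -2.241]
force: [-0.3, -0.3, -0.1]
width: 0.0005
gripper_force: 0.0
(array([-0.001,  0.019]), np.float64(0.2515068807459463)) [-0.19  -0.025  2.54 ] [ 3.141 -0.    -2.241]
```

View pics/s1.png

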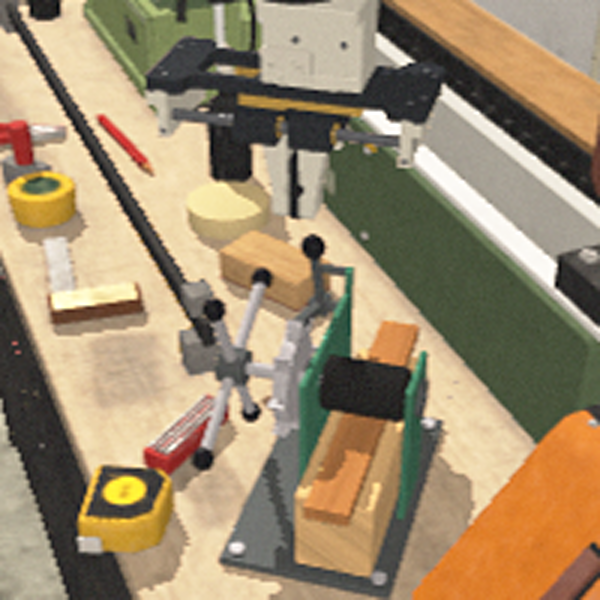

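The picture shows the shut fingertips at about (300,215), just right of and above the pawl ball at (313,246). I'll lower the fingers and push left.

```bash
python3 -m crank '[[[0,0,1,0],[0,0,2,0],[0,0,2.5,0],[0,0,2.5,0],[-0.4,0,2.5,0],[-0.7,0,2.5,0],[-1,0,2.5,0],[-1.3,0,2.5,0],[-1.6,0,2.5,0],[-1.9,0,2.5,0],[-2.2,0,2.5,0],[-2.5,0,2.5,0]]]'; python3 -m crank '[[[-0.2,0,0,0],[-0.4,0,0,0],[-0.5,0,0,0],[-0.5,0,0,0]]]'; python3 - <<'E'
from h import *
np.set_printoptions(precision=3,suppress=True)
print(wheel_pawl())
im,d=arm.grab_frame("side");cv2.imwrite("pics/s2.png",cv2.resize(im[60:260,150:350,::-1],(600,600),interpolation=cv2.INTER_CUBIC))
E
```

```text
t: 3.9
eef_pos: [0.5691, -0.2887, 0.189]
ee_rot: [3.142, 0.0, -2.241]
force: [0.2, 0.4, 0.3]
width: 0.0008
gripper_force: 0.0
t: 4.4
eef_pos: [0.5766, -0.2792, 0.189]
ee_rot: [3.142, -0.0, -2.241]
force: [0.2, -0.7, -0.1]
width: 0.0005
gripper_force: 0.0
(array([-0.001,  0.095]), np.float64(0.1890228003185846))
```

View pics/s2.png

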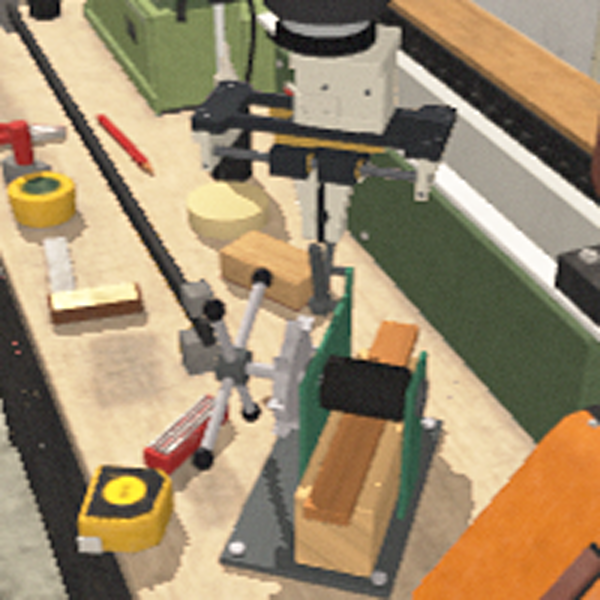

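The picture shows the pawl nose standing upright at about (320,270) with the finger behind it, so the pawl is tipped back. I'll lift, move right of the top ball, and check.

```bash
python3 -m crank '[[[0,0,-1.2,0],[0,0,-2.5,0],[0.5,0.2,-2.5,0],[2.5,0.8,-2.5,0],[4.5,1.4,-2.5,0],[6.4,1.95,-2.5,0],[6.4,1.95,-2.5,0],[6.4,1.95,-2.5,0]]]'; python3 - <<'E'
from h import *
np.set_printoptions(precision=3,suppress=True)
print(wheel_pawl(),units(-.05,-.066,.186))
for c in("side","top"):
    im,d=arm.grab_frame(c);v,u=np.mgrid[:384,:512]
    P=unproj(c,u.ravel().astype(float),v.ravel().astype(float),d.ravel());F=(P[:,:2]-O)@RF
    hi=(d.ravel()>0)&(P[:,2]>.172)&(P[:,2]<.23)&(abs(F[:,0]+.025)<.05)&(abs(F[:,1]-.05)<.1)
    n,l,st,ce=cv2.connectedComponentsWithStats(hi.reshape(384,512).astype(np.uint8))
    for i in range(1,n):
        k=l.ravel()==i;print(c,k.sum(),F[k].min(0),F[k].max(0),P[k][:,2].max())
    cv2.imwrite(f"pics/{c}3.png",cv2.resize(im[60:260,150:350,::-1],(600,600),interpolation=cv2.INTER_CUBIC))
E
```

```text
t: 5.45
eef_pos: [0.4384, -0.3746, 0.2513]
ee_rot: [3.141, 0.0, -2.242]
force: [0.8, -1.4, 0.3]
width: -0.0001
gripper_force: 0.0
(array([-0.049, -0.066]), np.float64(0.2513359107371777)) [-0.005  0.031  2.613]
side 78 [-0.009  0.104] [0.009 0.126] 0.20461949242048927
side 45 [-0.006  0.056] [0.004 0.066] 0.20264091162308026
side 65 [-0.058 -0.046] [-0.043 -0.024] 0.20314051760736665
top 105 [-0.01   0.107] [0.009 0.134] 0.20669369143765984
top 31 [-0.005  0.059] [0.005 0.076] 0.20500786964973564
```

View pics/side3.png

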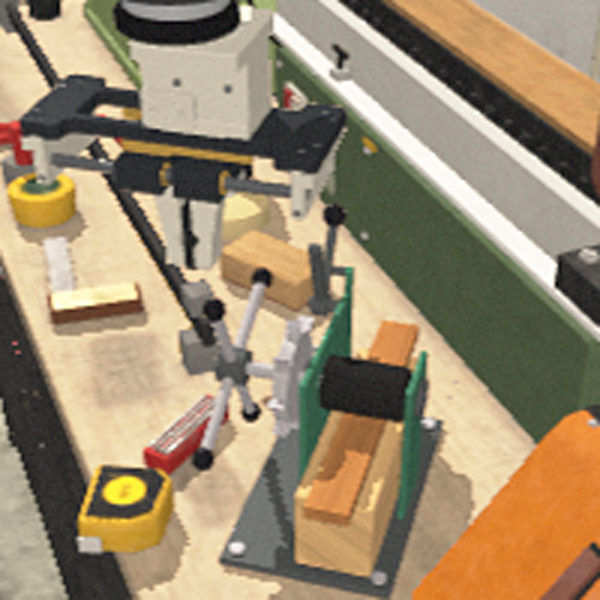

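```bash
python3 - <<'E'
from h import *
np.set_printoptions(precision=3,suppress=True)
im,d=arm.grab_frame("side")
for a,b in((60,75),(130,205),(170,285),(195,300),(195,350),(190,250)):
    u,v=150+a/3,60+b/3;dd=d[int(v),int(u)];P=unproj("side",np.array([u]),np.array([v]),np.array([dd]))[0];print(a,b,dd,P,RF.T@(P[:2]-O))
print(proj("top",[[*(O+RF@[-.05,-.066]),.25]]))
E
```

```text
60 75 1.6386831 [0.535 0.582 0.005] [-0.57   0.742]
130 205 1.2114618 [0.496 0.053 0.068] [-0.271  0.304]
170 285 1.1234026 [ 0.495 -0.087  0.049] [-0.184  0.194]
195 300 1.036552 [ 0.494 -0.177  0.086] [-0.129  0.123]
195 350 1.0673276 [ 0.489 -0.179  0.032] [-0.131  0.118]
190 250 0.7577481 [ 0.434 -0.383  0.267] [-0.048 -0.075]
[[217.66  237.185]]
```

View pics/top3.png

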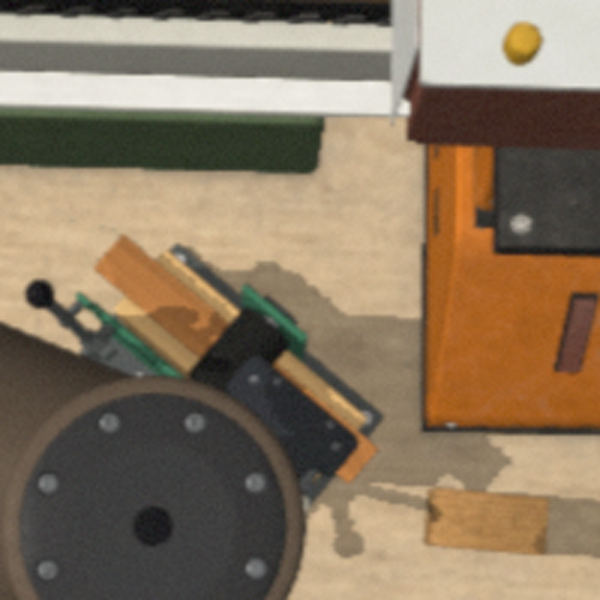

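The top view shows the arm over the feeder and the pawl ball tipped out at about (40,293). The black bar in the side view is low and well off the path. I'll lower the finger and push the top ball to the left.

```bash
python3 -m crank '[[[0,0,1,0],[0,0,2,0],[0,0,2.6,0],[0,0,2.6,0],[-0.4,0,2.6,0],[-0.7,0,2.6,0],[-1,0,2.6,0],[-1.3,0,2.6,0],[-1.6,0,2.6,0],[-1.9,0,2.6,0],[-2.2,0,2.6,0],[-2.5,0,2.6,0]]]'; python3 -m crank '[[[-0.2,0,0,0],[-0.3,0,0,0],[-0.3,0,0,0],[-0.3,0,0,0]]]'
cat > m.py <<'E'
from h import *
np.set_printoptions(precision=3,suppress=True)
import sys
print(wheel_pawl())
im,d=arm.grab_frame("side");v,u=np.mgrid[:384,:512]
P=unproj("side",u.ravel().astype(float),v.ravel().astype(float),d.ravel());F=(P[:,:2]-O)@RF
hi=(d.ravel()>0)&(F[:,0]<-.035)&(F[:,0]>-.065)&(np.hypot(F[:,1],P[:,2]-.115)<.1)&(im.reshape(-1,3).max(1)<75)
n,l,st,ce=cv2.connectedComponentsWithStats(hi.reshape(384,512).astype(np.uint8))
for i in range(1,n):
    k=l.ravel()==i
    if k.sum()>12:
        y=F[k][:,1].mean();z=P[k][:,2].mean()-.115;print("ball",k.sum(),y,z,np.hypot(y,z),"wheel(if top)",.23+np.arctan2(y,z))
cv2.imwrite(sys.argv[1],cv2.resize(im[60:260,150:350,::-1],(600,600),interpolation=cv2.INTER_CUBIC))
E
python3 m.py pics/s4.png
```

```text
t: 7.1
eef_pos: [0.4781, -0.3249, 0.1864]
ee_rot: [3.141, 0.0, -2.241]
force: [-1.0, -2.2, -1.0]
width: 0.0007
gripper_force: 1.0
t: 7.6
eef_pos: [0.4825, -0.3195, 0.1866]
ee_rot: [-3.141, 0.0, -2.241]
force: [-0.3, -0.2, 0.4]
width: 0.0003
gripper_force: 0.3
(array([-0.049,  0.004]), np.float64(0.18661160343467148))
ball 21 -0.004523027656822842 0.08837542491500054 0.08849109281781575 wheel(if top) 0.17886491682720687
ball 13 0.07974332677443727 -0.016483510272396154 0.08142913652959162 wheel(if top) 2.004632606011058
ball 41 -0.08497725843082905 0.028157580286421527 0.08952085666483639 wheel(if top) -1.0208279553997561
ball 24 -0.027618481595450384 -0.07672204375398997 0.08154172259296086 wheel(if top) -2.5660538521123075
```

View pics/s4.png

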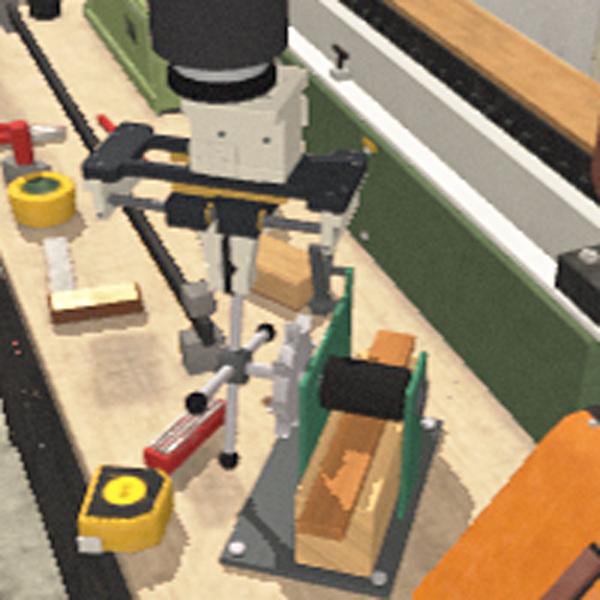

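The picture shows the wheel turned with the finger behind the top spoke; the right ball is at about (197,402) and the bottom ball at (229,460). Wheel ≈ 0.5–0.57. I'll push about 4 mm more, back off, lift, and go to the left of the pawl ball.

```bash
python3 -m crank '[[[-0.1,0,0,0],[-0.16,0,0,0],[-0.16,0,0,0],[-0.16,0,0,0],[0.2,0,0,0],[0.5,0,0,0],[0.5,0,-1.3,0],[0.5,0,-2.6,0],[0.5,0,-2.6,0],[0.5,0,-2.6,0]]]'; python3 - <<'E'
from h import *
np.set_printoptions(precision=3,suppress=True)
print(wheel_pawl(),units(0,.157,.25))
E
python3 m.py pics/s5.png
```

```text
t: 8.9
eef_pos: [0.4743, -0.3294, 0.2513]
ee_rot: [-3.142, 0.0, -2.242]
force: [0.2, -0.1, -1.0]
width: 0.0006
gripper_force: 0.0
(array([-0.049, -0.008]), np.float64(0.25134680294544887)) [-6.613 -1.99   0.057]
(array([-0.049, -0.008]), np.float64(0.25134680294544887))
ball 36 0.02238723503678582 0.0854562234149936 0.08833999328133092 wheel(if top) 0.48621536875688054
ball 40 -0.08393131863412495 0.03166723587589608 0.08970663339844301 wheel(if top) -0.9800112727150212
ball 24 -0.031154900753807835 -0.07614334993681643 0.08227051464881023 wheel(if top) -2.523213764475989
```

Two opposite balls and the right ball agree: wheel ≈ 0.555. Before moving left, I'll check for anything tall near the gripper body there.

```bash
python3 - <<'E'
from h import *
np.set_printoptions(precision=3,suppress=True)
c="top";d=np.load("top_d.npy");v,u=np.mgrid[:384,:512]
P=unproj(c,u.ravel().astype(float),v.ravel().astype(float),d.ravel());F=(P[:,:2]-O)@RF
for x0 in np.arange(-.05,.3,.05):
    k=(d.ravel()>0)&(F[:,0]>x0)&(F[:,0]<x0+.05)&(F[:,1]>.06)&(F[:,1]<.22)
    print(round(x0,2),P[k][:,2].max() if k.any() else None)
E
```

```text
-0.05 0.21027579480727404
0.0 0.2131222892228863
0.05 0.15121219287993443
0.1 0.22438830101753637
0.15 0.26481527135294386
0.2 0.2660499155925326
0.25 0.4599612902361198
```

```bash
python3 -m crank '[[[-1.5,-0.4,-0.2,0],[-3.5,-0.8,-0.2,0],[-5.3,-1.2,-0.2,0],[-6.6,-1.6,-0.2,0],[-6.6,-1.6,-0.2,0],[-6.6,-1.6,-0.2,0],[-6.6,-1.6,1,0],[-6.6,-1.6,2,0],[-6.6,-1.6,2.6,0],[-6.6,-1.6,2.6,0]]]'; python3 m.py pics/s6.png
```

```text
t: 10.2
eef_pos: [0.6075, -0.2254, 0.1857]
ee_rot: [3.14, -0.001, -2.242]
force: [0.8, -0.4, -0.1]
width: 0.0003
gripper_force: 0.0
(array([-0.01 ,  0.156]), np.float64(0.1857077563408078))
ball 35 0.022240355336382467 0.08572937788310607 0.08856726052957127 wheel(if top) 0.4838295173966384
ball 41 -0.08423314120873708 0.03198189154788074 0.0901002966969113 wheel(if top) -0.9779263491846271
ball 23 -0.03209610892860058 -0.07555406974435286 0.08208884006545061 wheel(if top) -2.5098831219759243
```

View pics/s6.png

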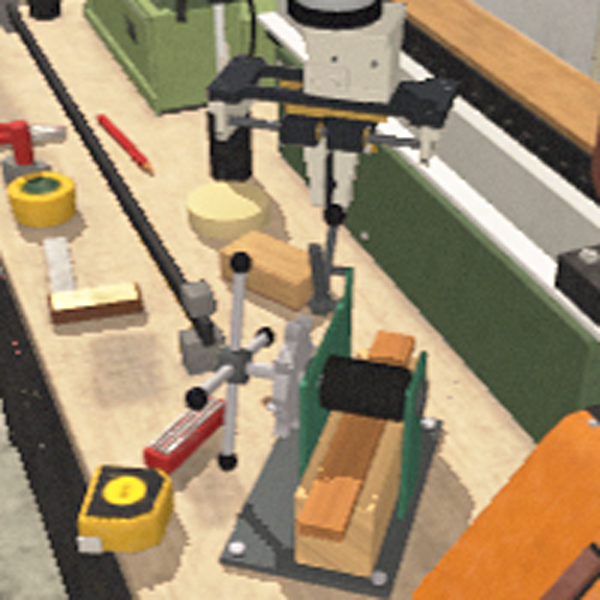

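The picture shows the finger to the left of the tipped pawl ball at about (335,214), and the wheel is unmoved. I'll push it back to the right, then back off and lift.

```bash
python3 -m crank '[[[0.4,0,0,0],[0.8,0,0,0],[1.1,0,0,0],[1.4,0,0,0],[1.7,0,0,0],[2,0,0,0],[2.3,0,0,0],[2.6,0,0,0],[2.9,0,0,0],[3,0,0,0],[3,0,0,0],[3,0,0,0]]]'; python3 -m crank '[[[-0.4,0,0,0],[-0.8,0,0,0],[-0.8,0,-1.3,0],[-0.8,0,-2.6,0],[-0.8,0,-3.5,0],[-2,0,-3.5,0],[-2,0,-3.5,0],[-2,0,-3.5,0]]]'; python3 m.py pics/s7.png; python3 - <<'E'
from h import *
np.set_printoptions(precision=3,suppress=True)
for c in("side","top"):
    im,d=arm.grab_frame(c);v,u=np.mgrid[:384,:512]
    P=unproj(c,u.ravel().astype(float),v.ravel().astype(float),d.ravel());F=(P[:,:2]-O)@RF
    hi=(d.ravel()>0)&(P[:,2]>.172)&(P[:,2]<.225)&(abs(F[:,0])<.03)&(abs(F[:,1]-.06)<.1)
    print(c,hi.sum(),F[hi].min(0),F[hi].max(0),P[hi][:,2].max())
E
```

```text
t: 11.75
eef_pos: [0.562, -0.2835, 0.1866]
ee_rot: [-3.142, 0.0, -2.241]
force: [-0.6, -0.1, -0.1]
width: 0.0001
gripper_force: 0.0
t: 12.75
eef_pos: [0.5931, -0.244, 0.2737]
ee_rot: [3.141, -0.0, -2.24]
force: [0.1, -0.1, -1.0]
width: 0.0005
gripper_force: 0.0
(array([-0.01 ,  0.132]), np.float64(0.27371412063083084))
ball 35 0.022349915522521312 0.08542320448048303 0.08829859901254523 wheel(if top) 0.4859012804677635
ball 41 -0.08419029792390442 0.03194374082748931 0.09004670367409122 wheel(if top) -0.9781535515039104
ball 25 -0.03139193934054643 -0.0756082389791422 0.08186610811005753 wheel(if top) -2.5180586739770594
side 75 [-0.009  0.048] [0.009 0.066] 0.21281538212170967
top 80 [-0.01  0.05] [0.009 0.075] 0.21291985142844363
```

View pics/s7.png

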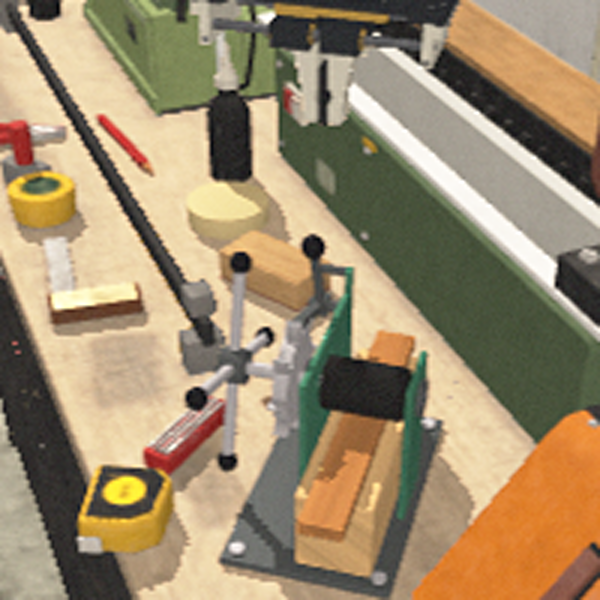

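The picture shows the pawl ball back at about (313,246), the same pixel as at the start. The wheel still stands one notch back and the robot is clear. I'll compare the ball centroids numerically, then hand in.

```bash
python3 - <<'E'
from h import *
def cen(d):
    v,u=np.mgrid[:384,:512];P=unproj("side",u.ravel().astype(float),v.ravel().astype(float),d.ravel());F=(P[:,:2]-O)@RF
    k=(d.ravel()>0)&(P[:,2]>.172)&(P[:,2]<.225)&(abs(F[:,0])<.03)&(abs(F[:,1]-.06)<.1);return np.r_[F[k].mean(0),P[k][:,2].mean()]
a=cen(np.load("side_d.npy"));b=cen(arm.grab_frame("side")[1]);print(a,b)
if abs(a-b)[1]<.0025: print(arm.job_done())
E
```

```text
[0.00046732 0.05586358 0.19815013] [0.00046084 0.05550202 0.19911263]
the job is handed in; nothing more can be done
None
```

The wheel is one notch back at about 0.55 rad, and the pawl is home in that notch, its ball within 1 mm of where it started. The job was handed in with the robot clear of the feeder; the hand-in gave no verdict back.

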